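Press, turn and hang the safety cap of the dice jar

TASK

Open the leaning jar of little metal dice: its safety cap only lets go while it is pushed firmly down along the jar's own axis and turned anticlockwise (seen looking down on the cap). Take the cap off and hang it by its long T-handle across the two upturned dice cups, level, one handle end resting on each cup and the round cap hanging free in the gap between them, then let go. Do not wrench the cap round unpressed, leave the cups standing where they are and do not disturb the things on the turntable.

Things in the scene. Friction and masses are not known exactly. Their poses are not given: they have to be found in the camera images.
- jar_mouth (a point): Centre of the jar's round mouth (top plane of the neck, 38 mm across), under the cap. z is the jar's axis, out of the jar: it leans 30 degrees from vertical, roughly towards the robot; y is level, x tips upward away from the robot. A sprung black disc in the mouth pushes the cap outward; it needs no handling.
- jar: Clear jar of small metal dice, 84 mm across, fixed in a pine stand; origin and axes as jar_mouth. Bayonet lock: two lugs in the cap sit in pockets 4 mm deep. Kept pressed, the cap must turn anticlockwise (seen from outside) at least 50 degrees; firm stop near 90, 68 is a good middle. Then it comes straight off along the axis. Let up sooner, it stays caught; do not force it. Sideways play 1.5 mm.
- cap_handle (a point): Centre of the bar of the cap's grey T-handle: 128 long (x), 14 wide (y), 18 high (z); z is the cap's axis, outward. Under its middle a web 44 mm long, also 14 wide, joins it to the disc, whose upper face is 25 mm below this point. When locked this point is 37 mm out from jar_mouth and the bar lies 31 degrees clockwise (seen from outside) of jar_mouth's y axis, 4 degrees of play.
- cap: The safety cap with its handle, about 0.14 kg; origin 30 mm below cap_handle (centre of the disc's underside), same axes. Disc and skirt 58 mm across; the skirt ends 22 mm below the origin. Pressing starts to move it at about 6 N and stiffens by 1.5 N per mm; at 4 mm (12 N) the lugs clear their pockets, at 7 mm (17 N) it bottoms hard. Freed, the spring lifts it 4 mm past where it sat locked.
- cup_a_top (a point): Centre of the flat upper face (62 mm across) of one white ceramic dice cup, standing mouth down on a fixed grey felt mat 4 mm thick; z up. The cup is 80 mm high, 74 mm across at its lower rim, 0.4 kg, loose.
- cup_b_top (a point): The same point of the other, equal cup. The two centres are 136 to 147 mm apart, leaving a gap of 74 to 85 mm between the edges of the upper faces, about 4 mm less at the depth where the skirt hangs. The underside of the handle bar lies 9 mm below cap_handle.
- die: Bystander: teal acrylic die, 36 mm cube, on the steel turntable (200 mm across, 26 mm high, fixed, standing still). Origin at the centre of its underside.
- hourglass: Bystander: bronze-framed hourglass, 60 mm across, 100 mm high, on the turntable. Origin at the centre of its underside.
- tracker: Bystander: grey initiative tracker wheel, 72 mm across, 22 mm high with its hub, lying on the turntable. Origin at the centre of its underside.

How it is judged:
By the outcome, as a careful person would: the job done as asked, in the order asked, and still so for the second after the job is handed in, with the robot touching nothing.
It also fails if it takes over 43 s, if anything falls off the work surface, if the arm or the gripper's body presses on something with over 40 N, if the wrist force passes 120 N, or if a joint passes its speed limit or range.

ROBOT

A 6-joint arm with a two-finger parallel gripper is mounted at the origin on the work surface. World frame = base frame: x ahead of the robot, y to its left, z up, the work surface at z = 0. Lengths are in m, angles in rad, forces in N, time in s.
With the tool pointing down it reaches from about 0.3 to 0.875 m from the base axis. Payload 6.4 kg.
Tool frame: the origin (TCP) lies midway between the tips of the shut fingers; the grasp point (between the pads) lies ctrl.grip_point_offset behind it (ctrl.grip_point_offset is the distance from the TCP to the grasp point, in m); z points along the fingers, y is the direction in which the jaws open and shut (so a half turn about z gives the same grasp; the last joint's range is limited). The gripper opens to 85 mm and grips with 20 to 120 N. Pads are 22 mm wide; open, the fingers measure 114 mm over their backs; the gripper's body (76 mm by 85 mm) begins 54 mm behind the grasp point. The pads swing forward as they close: fully open they stand 13 mm farther back than shut.
Start: joints at [-1.33, 0.181, 1.607, -0, 1.354, -0.206], TCP at [0.248, -0.519, 0.231] pointing down, gripper open.
Joint ranges: [-2.99, 2.99], [-0.89, 2.07], [0.3, 2.58], [-1.14, 4.28], [0, 2.63], [-3.12, 3.12]. Speed limits (rad/s): [2.57, 2.57, 3.01, 3.14, 3.14, 3.14].

INTERFACE

Orientations are given as a unit quaternion [w, x, y, z].
In Python, from bench import ctrl, viewer gives the robot as it stands.
- The arm moves only by the shell command python3 -m handwheel 'ROWS' [OPENING]. ROWS is JSON, a list of rows, each an object with "travel": the shift along the tool's x, y, z as a fraction of full scale, a list of three; "dr": the turn, a rotation vector about the tool's x, y, z as a fraction of full scale, a list of three. A call has 1 to 20 rows; each row shifts and turns the pose as measured when the row begins, along the tool's axes as they then stand; what a row does not reach is not made up. Full scale, the value 1, is 150 mm for a shift and 30 degrees for a turn. A row lasts 1/12 s, in which the tool goes at most 41.7 mm and 7.16 degrees, less where a joint would pass 70% of its speed; a pose out of reach is approached as far as the arm can. A call with a number of a shift or a turn outside -1 to 1 is refused whole. A call with a gripper value outside its range is refused whole. OPENING is the opening, from -1 (shut) to 1 (fully open), set as the call begins (- or left out, the last holds). The fingers move at their own pace and stop on an object; the grip force is fixed at half the most. Time passes only in rows, so rows that do not move let the fingers close. It gives the time, the measured TCP pose, the force and the opening at its end, in the units of the state.
- ctrl.get_obs(): the state, without advancing time (a new reading comes with each control period).
- viewer.camera(name): name is "scene" or "top" or "wrist"; returns the picture (480x640x3 uint8, red, green, blue); there is no depth.
- viewer.get_calibration(name): a dict with "camera_matrix" (3x3 intrinsics, pixels), "R" (3x3) and "t" (3): a world point X has camera coordinates R X + t. Camera axes: x right, y down, z forward; pixel columns grow to the right and rows downward; lengths in m; the calibration is good to about 2 mm. A picture is of the moment at which its call begins: read the wrist's pose just before it. get_calibration takes no time and is no camera call; for the wrist camera it gives the pose at the moment of the call.
- ctrl.hand_in(): hands the job in, once; it reports no verdict.
The state is a dict: "time_s": time; "q": joint angles; "dq": joint speeds; "joint_efforts": joint torques, N m; "eef_pos": TCP position; "eef_rot": TCP orientation; "wrist_force": force on the tool from outside, world axes, zero at the start; "torque": the same for the moment, N m; "opening": opening from 0.0 (shut) to 1.0 (fully open).
Only numpy, scipy, OpenCV 4.12 (cv2) and the standard library are available. Lean on these libraries where they do the work, as an engineer would, in place of code of your own. Each camera call takes 0.05 s, during which the arm holds its last target. There are 200 camera calls.

## Working session

There is one attempt and no reset: what is moved stays moved. The work goes in short steps, Python scripts to look and compute and a shell command to move; the robot and the scene stay as the last step left them, time stands still between calls to the robot, and variables do not carry over. Pictures are saved under pics/ and viewed, about 8 in all and at most 12, crops included, and the job is handed in when it is done.

```bash
mkdir -p pics; ls; python3 - <<'E'
from bench import ctrl, viewer
import cv2
print(ctrl.get_obs(), ctrl.grip_point_offset)
for n in("scene","top"):
    cv2.imwrite(f"pics/{n}0.png",viewer.camera(n)[:,:,::-1])
    print(n,viewer.get_calibration(n))
E
```

```text
pics
{'time_s': 0.0, 'q': array([-1.33028018e+00,  1.81541813e-01,  1.60801164e+00,  5.57117141e-06,
        1.35381384e+00, -2.06290854e-01]), 'dq': array([-0.00070961, -0.00036401, -0.00221684, -0.00071071, -0.0017126 ,
       -0.00108376]), 'joint_efforts': array([ 3.31126948e-04, -4.44866216e+01, -3.51335013e+01, -3.16581563e-04,
        9.11179843e-03,  2.68685426e-05]), 'eef_pos': array([ 0.24833693, -0.5179883 ,  0.23038197]), 'eef_rot': array([-8.87238262e-04,  9.75148804e-01,  2.21549144e-01, -1.24643422e-05]), 'wrist_force': array([0.04988668, 0.25003313, 0.93554482]), 'torque': array([ 0.00266317,  0.04185077, -0.04012624]), 'opening': 0.9977302183693001} 0.0187
scene {'camera_matrix': array([[589.1276932 ,   0.        , 318.66853061],
       [  0.        , 589.1276932 , 240.34822424],
       [  0.        ,   0.        ,   1.        ]]), 'R': array([[-0.19691846,  0.98030033, -0.01530981],
       [ 0.72349937,  0.13475969, -0.67704393],
       [-0.66164324, -0.14439908, -0.73578334]]), 't': array([ 0.08042952, -0.34043088,  1.53506618])}
top {'camera_matrix': array([[479.40780267,   0.        , 322.2504624 ],
       [  0.        , 479.40780267, 243.06174377],
       [  0.        ,   0.        ,   1.        ]]), 'R': array([[-0.02735221, -0.9992959 , -0.02568208],
       [-0.99085883,  0.03049854, -0.13141013],
       [ 0.13210087,  0.02185296, -0.99099536]]), 't': array([0.04864267, 0.59476175, 1.12292902])}
```

View pics/scene0.png

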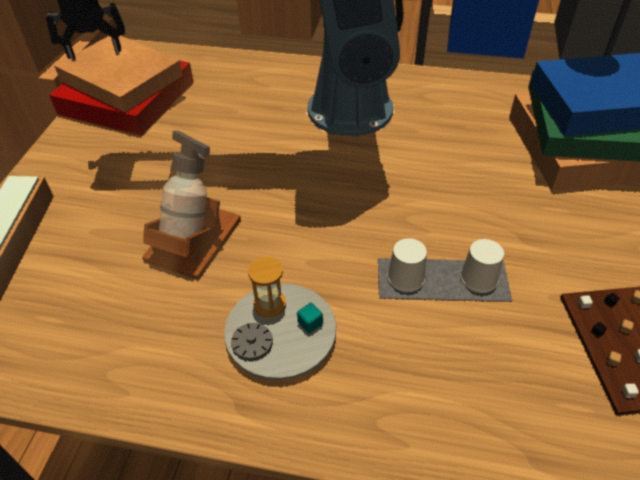

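View pics/top0.png

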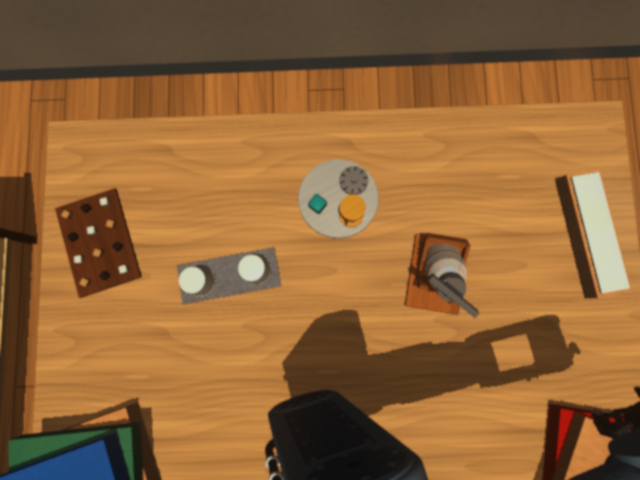

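The scene view shows the jar at (185,190) with its handle running from about (175,135) to (207,153), and the cups at (408,265) and (484,265). In the top view the handle runs from about (412,266) to (476,312), and the cups are at (192,279) and (252,268). I'll zoom in on these for measurement.

```bash
python3 - <<'E'
import cv2,numpy as np
s=cv2.imread("pics/scene0.png");t=cv2.imread("pics/top0.png")
a=cv2.resize(s[120:220,140:240],(400,400),interpolation=cv2.INTER_CUBIC)
b=cv2.resize(t[230:330,395:495],(400,400),interpolation=cv2.INTER_CUBIC)
cv2.imwrite("pics/z.png",np.hstack([a,b]))
for n,im,(x0,y0,x1,y1) in(("s",s,(370,220,520,310)),("t",t,(170,235,290,310))):
    c=im[y0:y1,x0:x1]; h=cv2.cvtColor(c,cv2.COLOR_BGR2HSV)
    for v in(150,170,190,205):
        m=((h[...,2]>v)&(h[...,1]<60)).astype(np.uint8)
        k,_,st,ce=cv2.connectedComponentsWithStats(m)
        print(n,v,[(np.r_[st[i][:2]+[x0,y0],st[i][2:]].tolist(),(ce[i]+[x0,y0]).round(1).tolist()) for i in range(1,k) if st[i,4]>60])
E
```

```text
s 150 [([394, 239, 32, 25, 614], [409.6, 250.9]), ([471, 240, 33, 24, 619], [486.6, 251.6])]
s 170 [([394, 239, 32, 24, 608], [409.6, 250.8]), ([471, 240, 33, 24, 615], [486.6, 251.5])]
s 190 [([394, 239, 32, 24, 598], [409.6, 250.6]), ([471, 240, 33, 24, 603], [486.6, 251.3])]
s 205 [([394, 239, 32, 24, 584], [409.6, 250.4]), ([471, 240, 33, 23, 585], [486.6, 251.1])]
t 150 [([238, 255, 27, 26, 559], [250.6, 267.5]), ([179, 267, 26, 27, 550], [191.5, 279.7])]
t 170 [([238, 255, 26, 26, 524], [250.7, 267.6]), ([179, 267, 26, 26, 515], [191.4, 279.7])]
t 190 [([239, 256, 25, 24, 474], [250.7, 267.6]), ([179, 268, 25, 24, 471], [191.4, 279.6])]
t 205 [([240, 257, 23, 23, 425], [250.8, 267.6]), ([180, 269, 24, 23, 426], [191.4, 279.8])]
```

View pics/z.png

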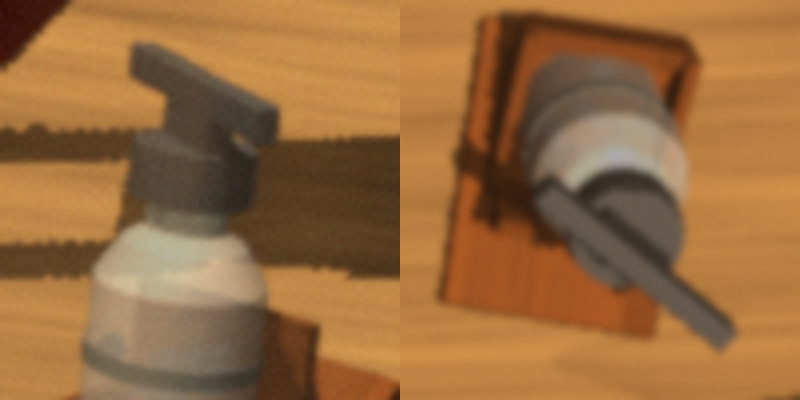

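```bash
cat > h.py <<'E'
from bench import ctrl, viewer
import numpy as np, cv2
from scipy.spatial.transform import Rotation as Ro
def tri(px):
    A=[];b=[]
    for n,(u,v) in px.items():
        c=viewer.get_calibration(n);R,t=c["R"],c["t"]
        d=R.T@np.linalg.inv(c["camera_matrix"])@[u,v,1];d/=np.linalg.norm(d);P=np.eye(3)-np.outer(d,d)
        A.append(P);b.append(P@(-R.T@t))
    return np.linalg.lstsq(np.vstack(A),np.hstack(b),rcond=None)[0]
def onplane(n,u,v,z):
    c=viewer.get_calibration(n);R,t=c["R"],c["t"];o=-R.T@t
    d=R.T@np.linalg.inv(c["camera_matrix"])@[u,v,1]
    return o+d*(z-o[2])/d[2]
def proj(n,X):
    c=viewer.get_calibration(n);p=c["camera_matrix"]@(c["R"]@X+c["t"]);return p[:2]/p[2]
def jar(psi):
    c,s=np.cos(psi),np.sin(psi);k=np.sqrt(3)/2
    return np.c_[[k*c,k*s,.5],[-s,c,0],[-.5*c,-.5*s,k]]
def delta(pos,R):  # tool-frame delta to target in units
    o=ctrl.get_obs();q=o["eef_rot"];T=Ro.from_quat(np.r_[q[1:],q[0]])
    return T.inv().apply(pos-o["eef_pos"])/.15,(T.inv()*Ro.from_matrix(R)).as_rotvec()/np.radians(30)
E
python3 - <<'E'
from h import *
L=tri(dict(scene=(175,134.7),top=(476.3,314.5)));Rr=tri(dict(scene=(208.2,151),top=(432,277.5)))
d=Rr-L;print(L,Rr,(L+Rr)/2,np.linalg.norm(d),d/np.linalg.norm(d))
for p in np.radians([-40,-30,-20,-10,0,10,20,30]):
    J=jar(p);print(np.degrees(p),J[:,1]*np.cos(np.radians(31))+J[:,0]*np.sin(np.radians(31)))
for P in((409.6,250.6),(486.6,251.3)):print('s',onplane("scene",*P,.084))
for P in((250.7,267.6),(191.4,279.7)):print('t',onplane("top",*P,.084))
a=tri(dict(scene=(409.6,250.6),top=(250.7,267.6)));b=tri(dict(scene=(486.6,251.3),top=(191.4,279.7)));print(a,b,np.linalg.norm(a-b))
E
```

```text
[ 0.41844904 -0.28263808  0.19430739] [ 0.49378465 -0.18707167  0.2273642 ] [ 0.45611685 -0.23485488  0.21083579] 0.12609973830305748 [0.5974287  0.75786364 0.26214816]
-40.0 [0.89265996 0.3699218  0.25751904]
-29.999999999999996 [0.81486221 0.51931063 0.25751904]
-20.0 [0.71230527 0.65292047 0.25751904]
-10.0 [0.58810531 0.76669165 0.25751904]
0.0 [0.44603606 0.8571673  0.25751904]
10.0 [0.29041423 0.92159835 0.25751904]
20.0 [0.12596831 0.9580271  0.25751904]
29.999999999999996 [-0.04230509  0.96534669  0.25751904]
s [0.53829597 0.19876619 0.084     ]
s [0.51407598 0.33783573 0.084     ]
t [0.53761398 0.19833698 0.084     ]
t [0.51349075 0.33697548 0.084     ]
[0.53765656 0.19862392 0.08324295] [0.5135045  0.33759478 0.08323944] 0.14105397010978887
```

```bash
cat >> h.py <<'E'
PSI=np.radians(-10.5);J=jar(PSI)
def capR(a): # tool orientation, bar a deg ccw from jar y
    a=np.radians(a);x=J[:,1]*np.cos(a)-J[:,0]*np.sin(a);z=-J[:,2]
    return np.c_[x,np.cross(z,x),z]
C=np.array([.456,-.235,.211])
E
python3 - <<'E'
from h import *
R=capR(-31);print(R)
d,r=delta(C+.06*J[:,2],R);print(d,r)
E
```

```text
[[ 0.59477348  0.63604006  0.49162745]
 [ 0.76153034 -0.64169237 -0.09111776]
 [ 0.25751904  0.42858365 -0.8660254 ]]
[ 1.90225662 -1.2217187  -0.21402794] [-0.7455209   0.67816868 -0.74638196]
```

```bash
python3 -m handwheel '[{"travel":[0,0,-0.1],"dr":[-0.124,0.113,-0.124]},{"travel":[0,0,-0.1],"dr":[-0.124,0.113,-0.124]},{"travel":[0,0,-0.1],"dr":[-0.124,0.113,-0.124]},{"travel":[0,0,-0.1],"dr":[-0.124,0.113,-0.124]},{"travel":[0,0,-0.1],"dr":[-0.124,0.113,-0.124]},{"travel":[0,0,0],"dr":[-0.124,0.113,-0.124]},{"travel":[0,0,0],"dr":[0,0,0]}]' 1
python3 - <<'E'
from h import *
d,r=delta(C+.09*J[:,2],capR(-31));print(d,r)
E
```

```text
time_s: 0.68
eef_pos: [0.2375, -0.5123, 0.3031]
eef_rot: [0.152, 0.874, 0.406, 0.221]
wrist_force: [-1.1, -0.4, -0.8]
opening: 1.0
[ 2.1185456  -0.48533637  0.50770917] [ 0.02566359 -0.03167217  0.03996278]
```

```bash
python3 -m handwheel '[{"travel":[0.212,-0.049,0.05],"dr":[0.004,-0.004,0.005]},{"travel":[0.212,-0.049,0.05],"dr":[0.004,-0.004,0.005]},{"travel":[0.212,-0.049,0.05],"dr":[0.004,-0.004,0.005]},{"travel":[0.212,-0.049,0.05],"dr":[0.004,-0.004,0.005]},{"travel":[0.212,-0.049,0.05],"dr":[0.004,-0.004,0.005]},{"travel":[0.212,-0.049,0.05],"dr":[0.004,-0.004,0.005]},{"travel":[0.212,-0.049,0.05],"dr":[0,0,0]},{"travel":[0.212,-0.049,0.05],"dr":[0,0,0]},{"travel":[0.212,-0.049,0.05],"dr":[0,0,0]},{"travel":[0.212,-0.049,0.05],"dr":[0,0,0]},{"travel":[0,0,0],"dr":[0,0,0]},{"travel":[0,0,0],"dr":[0,0,0]}]'
python3 - <<'E'
from h import *
d,r=delta(C+.06*J[:,2],capR(-31));print(d,r)
cv2.imwrite("pics/w1.png",viewer.camera("wrist")[:,:,::-1])
R=capR(-31)
for s in(-.064,.064):
  for w in(-.007,.007): print(proj("wrist",C+R[:,0]*s+R[:,1]*w+.009*J[:,2]).round(1))
E
```

```text
time_s: 1.68
eef_pos: [0.4211, -0.2163, 0.2849]
eef_rot: [0.141, 0.888, 0.385, 0.207]
wrist_force: [-0.6, -0.0, -0.5]
opening: 1.0
[-0.08093239  0.02114966  0.1529373 ] [-0.02608277  0.02346369 -0.05212694]
[316.3 352.7]
[336.5 352.3]
[309.6 165.1]
[333.2 164.4]
```

View pics/w1.png

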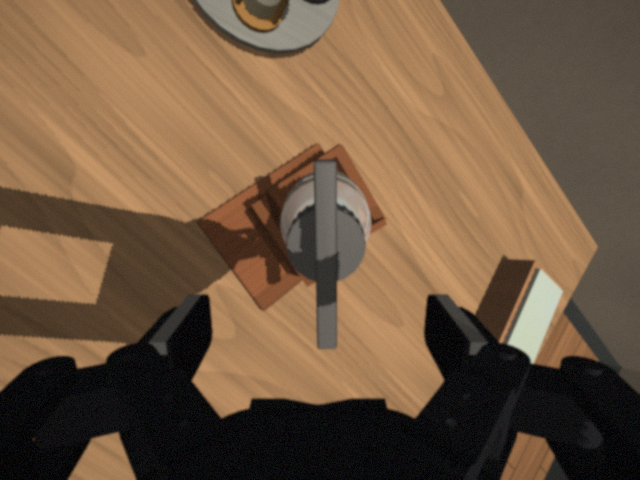

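The wrist view shows the bar nearly vertical in the picture, from (327,160) to (327.5,349), with the cap disc centred near (327,244). It sits 2–3 mm and 1.4° off my prediction, so I'll update the estimate and descend.

```bash
cat >> h.py <<'E'
C=C+capR(-31)[:,1]*.0023+capR(-31)[:,0]*.0028
E
python3 - <<'E'
from h import *
print(C,proj("wrist",C-.025*J[:,2]))
for h in(.05,-.018):print(delta(C+h*J[:,2],capR(-32.4)))
E
```

```text
[ 0.45912826 -0.23434361  0.2127068 ] [326.88982429 245.77629855]
(array([-0.05834758,  0.03699294,  0.21906134]), array([-0.02629207,  0.02309832, -0.00783459]))
(array([-0.05285237,  0.04322214,  0.67231856]), array([-0.02629207,  0.02309832, -0.00783459]))
```

```bash
python3 -m handwheel '[{"travel":[-0.03,0.021,0.11],"dr":[-0.026,0.023,-0.008]},{"travel":[-0.025,0.021,0.11],"dr":[0,0,0]},{"travel":[0,0,0],"dr":[0,0,0]}]'
python3 - <<'E'
from h import *
print(delta(C-.018*J[:,2],capR(-32.4)))
E
```

```text
time_s: 1.98
eef_pos: [0.4355, -0.2333, 0.2573]
eef_rot: [0.147, 0.886, 0.384, 0.214]
wrist_force: [0.2, 0.9, -0.1]
opening: 1.001
(array([ 0.0130719 , -0.02478489,  0.45515959]), array([ 0.00659551,  0.0072815 , -0.00419078]))
```

```bash
python3 -m handwheel '[{"travel":[0.006,-0.012,0.06],"dr":[0.005,0.005,-0.004]},{"travel":[0.004,-0.006,0.08],"dr":[0,0,0]},{"travel":[0,0,0.08],"dr":[0,0,0]},{"travel":[0,0,0],"dr":[0,0,0]},{"travel":[0,0,0],"dr":[0,0,0]}]'
python3 - <<'E'
from h import *
print(delta(C-.018*J[:,2],capR(-32.4)))
E
```

```text
time_s: 2.4
eef_pos: [0.4489, -0.2386, 0.2269]
eef_rot: [0.145, 0.888, 0.381, 0.212]
wrist_force: [-0.0, -0.0, 0.4]
opening: 1.003
(array([ 0.03899343, -0.01693611,  0.23225225]), array([ 0.0004484 ,  0.01255445, -0.01908578]))
```

```bash
python3 -m handwheel '[{"travel":[0.02,-0.01,0.06],"dr":[0,0.012,-0.019]},{"travel":[0.01,-0.005,0.06],"dr":[0,0,0]},{"travel":[0.01,0,0.06],"dr":[0,0,0]},{"travel":[0,0,0.03],"dr":[0,0,0]},{"travel":[0,0,0],"dr":[0,0,0]},{"travel":[0,0,0],"dr":[0,0,0]}]'
python3 - <<'E'
from h import *
print(delta(C-.018*J[:,2],capR(-32.4)))
E
```

```text
time_s: 2.9
eef_pos: [0.4678, -0.2371, 0.1999]
eef_rot: [0.147, 0.885, 0.385, 0.215]
wrist_force: [-0.4, 0.3, 0.2]
opening: 1.0
(array([ 0.00125381, -0.01173417,  0.01580824]), array([ 0.00630422,  0.00219993, -0.00068045]))
```

```bash
python3 -m handwheel '[{"travel":[0.001,-0.012,0.012],"dr":[0.006,0.002,0]},{"travel":[0,0,0],"dr":[0,0,0]},{"travel":[0,0,0],"dr":[0,0,0]}]'
python3 - <<'E'
from h import *
print(delta(C-.018*J[:,2],capR(-32.4)))
cv2.imwrite("pics/w2.png",viewer.camera("wrist")[:,:,::-1])
E
```

```text
time_s: 3.15
eef_pos: [0.4677, -0.2359, 0.198]
eef_rot: [0.145, 0.885, 0.386, 0.215]
wrist_force: [-0.3, 0.8, -0.7]
opening: 0.998
(array([-0.00107626, -0.00110188,  0.00586399]), array([ 0.00093413, -0.00015732,  0.00040806]))
```

View pics/w2.png

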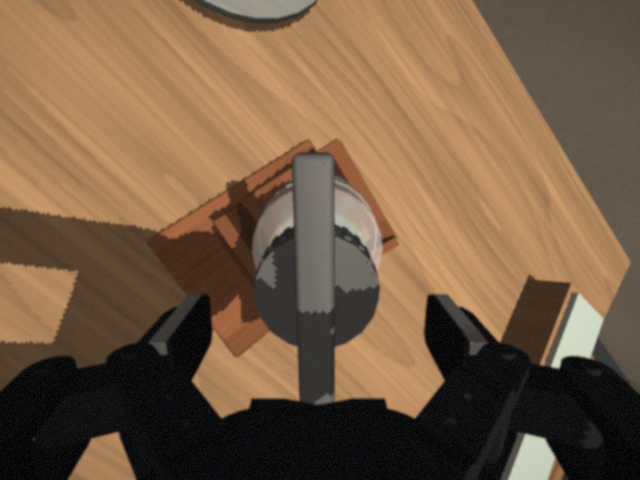

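The bar runs straight between the fingers, at about (314,155) to (318,400), with the finger gap centred at x≈319. Closing now.

```bash
python3 -m handwheel '[{"travel":[0,0,0],"dr":[0,0,0]},{"travel":[0,0,0],"dr":[0,0,0]},{"travel":[0,0,0],"dr":[0,0,0]},{"travel":[0,0,0],"dr":[0,0,0]},{"travel":[0,0,0],"dr":[0,0,0]},{"travel":[0,0,0],"dr":[0,0,0]},{"travel":[0,0,0],"dr":[0,0,0]},{"travel":[0,0,0],"dr":[0,0,0]},{"travel":[0,0,0],"dr":[0,0,0]},{"travel":[0,0,0],"dr":[0,0,0]}]' -1
cat >> h.py <<'E'
def st():
    o=ctrl.get_obs();q=o["eef_rot"];T=Ro.from_quat(np.r_[q[1:],q[0]]);M=T.as_matrix()
    p=J.T@(o["eef_pos"]-C);x=J.T@M[:,0]
    print("jarframe tcp-C mm",(p*1e3).round(1),"bar deg",np.degrees(np.arctan2(-x[0],x[1])).round(1),"tilt",np.degrees(np.arccos(-M[:,2]@J[:,2])).round(2),"F_jar",(J.T@o["wrist_force"]).round(1),"M",(J.T@o["torque"]).round(2),"op",o["opening"].round(3),"q6",o["q"][5].round(2),"t",o["time_s"])
E
python3 -c "from h import *;st()"
```

```text
time_s: 4.03
eef_pos: [0.4675, -0.2361, 0.1991]
eef_rot: [0.146, 0.885, 0.386, 0.215]
wrist_force: [-1.9, 1.1, 1.0]
opening: 0.148Traceback (most recent call last):
  File "<string>", line 1, in <module>
    from h import *;st()
                    ~~^^
  File "h.py", line 32, in st
    print("jarframe tcp-C mm",(p*1e3).round(1),"bar deg",np.degrees(np.arctan2(-x[0],x[1])).round(1),"tilt",np.degrees(np.arccos(-M[:,2]@J[:,2])).round(2),"F_jar",(J.T@o["wrist_force"]).round(1),"M",(J.T@o["torque"]).round(2),"op",o["opening"].round(3),"q6",o["q"][5].round(2),"t",o["time_s"])
                                                                                                                                                                                                                                       ^^^^^^^^^^^^^^^^^^
AttributeError: 'float' object has no attribute 'round'
```

```bash
sed -i 's/o\["opening"\].round(3)/round(o["opening"],3)/' h.py; python3 -c "from h import *;st()"; python3 -m handwheel '[{"travel":[0,0,0.02],"dr":[0,0,0]},{"travel":[0,0,0.02],"dr":[0,0,0]}]'; python3 -c "from h import *;st()"
```

```text
jarframe tcp-C mm [  0.6  -0.2 -16.1] bar deg -32.3 tilt 0.09 F_jar [-1.3  0.7  1.9] M [0.04 0.31 0.01] op 0.148 q6 -0.41 t 4.0333
time_s: 4.2
eef_pos: [0.4703, -0.2367, 0.1944]
eef_rot: [0.146, 0.885, 0.387, 0.214]
wrist_force: [-9.7, 3.8, 8.4]
opening: 0.147
jarframe tcp-C mm [  0.7  -0.3 -21.6] bar deg -32.3 tilt 0.08 F_jar [-4.6  2.  12.4] M [0.23 0.92 0.02] op 0.147 q6 -0.41 t 4.2
```

```bash
python3 -m handwheel '[{"travel":[0,0,0.01],"dr":[0,0,0]},{"travel":[0,0,0.01],"dr":[0,0,0]}]'; python3 -c "from h import *;st()"
```

```text
time_s: 4.37
eef_pos: [0.4712, -0.2368, 0.1929]
eef_rot: [0.145, 0.885, 0.388, 0.214]
wrist_force: [-43.5, 13.9, 42.3]
opening: 0.149
jarframe tcp-C mm [  0.8  -0.2 -23.3] bar deg -32.1 tilt 0.07 F_jar [-18.1   5.8  59.3] M [ 1.01  3.07 -0.06] op 0.149 q6 -0.41 t 4.3667
```

```bash
python3 -m handwheel '[{"travel":[0,0,-0.008],"dr":[0,0,0]}]'; python3 -c "from h import *;st()"; python3 -m handwheel '[{"travel":[0,0,0],"dr":[0,0,-0.03]}]'; python3 -c "from h import *;st()"
```

```text
time_s: 4.45
eef_pos: [0.4703, -0.2367, 0.1945]
eef_rot: [0.145, 0.885, 0.389, 0.213]
wrist_force: [-9.3, 2.8, 8.6]
opening: 0.147
jarframe tcp-C mm [  0.7  -0.3 -21.5] bar deg -32.0 tilt 0.11 F_jar [-4.1  1.  12.3] M [ 0.13  0.98 -0.09] op 0.147 q6 -0.41 t 4.45
time_s: 4.53
eef_pos: [0.4701, -0.2367, 0.1951]
eef_rot: [0.147, 0.881, 0.396, 0.212]
wrist_force: [-8.6, 3.2, 8.4]
opening: 0.149
jarframe tcp-C mm [  0.9  -0.4 -20.8] bar deg -31.1 tilt 0.13 F_jar [-3.6  1.5 11.8] M [ 0.2   0.79 -0.03] op 0.149 q6 -0.43 t 4.5333
```

```bash
python3 -m handwheel '[{"travel":[0,0,0.009],"dr":[0,0,0]},{"travel":[0,0,0.003],"dr":[0,0,-0.05]},{"travel":[0,0,0.003],"dr":[0,0,-0.05]}]'; python3 -c "from h import *;st()"
```

```text
time_s: 4.78
eef_pos: [0.4707, -0.237, 0.1946]
eef_rot: [0.153, 0.87, 0.421, 0.207]
wrist_force: [-9.8, 4.2, 9.0]
opening: 0.149
jarframe tcp-C mm [  1.2  -0.5 -21.6] bar deg -27.9 tilt 0.16 F_jar [-4.5  2.3 13. ] M [ 0.34  0.89 -0.07] op 0.149 q6 -0.48 t 4.7833
```

```bash
python3 -m handwheel '[{"travel":[0,0,0.006],"dr":[0,0,-0.04]},{"travel":[0,0,0.004],"dr":[0,0,-0.06]}]'; python3 -c "from h import *;st()"; python3 -m handwheel '[{"travel":[0,0,0.004],"dr":[0,0,-0.06]},{"travel":[0,0,0.004],"dr":[0,0,-0.06]}]'; python3 -c "from h import *;st()"
```

```text
time_s: 4.95
eef_pos: [0.4712, -0.2369, 0.1941]
eef_rot: [0.158, 0.858, 0.445, 0.203]
wrist_force: [-10.5, 4.9, 10.1]
opening: 0.147
jarframe tcp-C mm [  1.4  -0.3 -22.2] bar deg -24.7 tilt 0.19 F_jar [-4.6  2.9 14.3] M [ 0.45  1.07 -0.23] op 0.147 q6 -0.54 t 4.95
time_s: 5.12
eef_pos: [0.4714, -0.2366, 0.1938]
eef_rot: [0.164, 0.843, 0.473, 0.198]
wrist_force: [-10.6, 3.7, 9.6]
opening: 0.151
jarframe tcp-C mm [  1.3   0.  -22.6] bar deg -20.9 tilt 0.25 F_jar [-4.8  1.7 13.8] M [ 0.44  1.05 -0.17] op 0.151 q6 -0.6 t 5.1167
```

```bash
python3 -m handwheel '[{"travel":[0,0,0.002],"dr":[0,0,-0.08]},{"travel":[0,0,0.003],"dr":[0,0,-0.1]},{"travel":[0,0,0.003],"dr":[0,0,-0.1]}]'; python3 -c "from h import *;st()"; python3 -m handwheel '[{"travel":[0,0,0.003],"dr":[0,0,-0.1]},{"travel":[0,0,0.003],"dr":[0,0,-0.1]},{"travel":[0,0,0.003],"dr":[0,0,-0.1]}]'; python3 -c "from h import *;st()"
```

```text
time_s: 5.37
eef_pos: [0.4714, -0.2361, 0.1939]
eef_rot: [0.178, 0.804, 0.537, 0.184]
wrist_force: [-11.2, 4.7, 10.6]
opening: 0.154
jarframe tcp-C mm [  1.3   0.5 -22.5] bar deg -12.1 tilt 0.36 F_jar [-5.   2.6 15.1] M [ 0.33  1.07 -0.11] op 0.154 q6 -0.75 t 5.3667
time_s: 5.62
eef_pos: [0.4714, -0.2359, 0.1938]
eef_rot: [0.192, 0.756, 0.602, 0.169]
wrist_force: [-11.6, 3.2, 9.8]
opening: 0.15
jarframe tcp-C mm [  1.2   0.7 -22.6] bar deg -2.5 tilt 0.45 F_jar [-5.5  1.  14.5] M [ 0.14  1.12 -0.13] op 0.15 q6 -0.92 t 5.6167
```

```bash
python3 -m handwheel '[{"travel":[0,0,0.003],"dr":[0,0,-0.1]},{"travel":[0,0,0.003],"dr":[0,0,-0.1]},{"travel":[0,0,0.003],"dr":[0,0,-0.1]},{"travel":[0,0,0.003],"dr":[0,0,-0.1]},{"travel":[0,0,0.003],"dr":[0,0,-0.1]}]'; python3 -c "from h import *;st();print(delta(C,capR(20))[1])"; python3 -m handwheel '[{"travel":[0,0,0.003],"dr":[0,0,-0.1]},{"travel":[0,0,0.003],"dr":[0,0,-0.1]},{"travel":[0,0,0.003],"dr":[0,0,-0.1]},{"travel":[0,0,0.003],"dr":[0,0,-0.1]},{"travel":[0,0,0.003],"dr":[0,0,-0.1]}]'; python3 -c "from h import *;st();print(delta(C,capR(36))[1])"
```

```text
time_s: 6.03
eef_pos: [0.4713, -0.2358, 0.1936]
eef_rot: [0.212, 0.666, 0.701, 0.14]
wrist_force: [-11.0, 3.3, 10.6]
opening: 0.153
jarframe tcp-C mm [  1.    0.8 -22.6] bar deg 13.4 tilt 0.61 F_jar [-4.6  1.3 14.9] M [ 0.2   1.06 -0.13] op 0.153 q6 -1.2 t 6.0333
[-0.01584271 -0.01264232 -0.21970558]
time_s: 6.45
eef_pos: [0.471, -0.2358, 0.1935]
eef_rot: [0.228, 0.563, 0.787, 0.109]
wrist_force: [-11.3, 2.6, 8.7]
opening: 0.145
jarframe tcp-C mm [  0.7   0.7 -22.6] bar deg 29.3 tilt 0.77 F_jar [-5.7  0.5 13.3] M [ 0.06  1.12 -0.14] op 0.145 q6 -1.47 t 6.45
[-0.01574751 -0.02030369 -0.22208887]
```

Two more rows of turn bring it to about 36°, then I'll ease up along the axis.

```bash
python3 -m handwheel '[{"travel":[0,0,0.003],"dr":[-0.008,-0.01,-0.11]},{"travel":[0,0,0.003],"dr":[-0.008,-0.01,-0.11]},{"travel":[0,0,0],"dr":[0,0,0]}]'; python3 -c "from h import *;st()"; python3 -m handwheel '[{"travel":[0,0,-0.02],"dr":[0,0,0]},{"travel":[0,0,-0.02],"dr":[0,0,0]},{"travel":[0,0,-0.02],"dr":[0,0,0]}]'; python3 -c "from h import *;st();print(delta(C-.01*J[:,2],capR(37)))"
```

```text
time_s: 6.7
eef_pos: [0.4706, -0.2359, 0.1936]
eef_rot: [0.24, 0.512, 0.819, 0.095]
wrist_force: [-7.7, 3.9, 8.7]
opening: 0.155
jarframe tcp-C mm [  0.5   0.6 -22.3] bar deg 36.5 tilt 0.07 F_jar [-2.8  2.4 11.7] M [ 0.34  0.84 -0.03] op 0.155 q6 -1.61 t 6.7
time_s: 6.95
eef_pos: [0.466, -0.235, 0.2017]
eef_rot: [0.24, 0.511, 0.82, 0.095]
wrist_force: [0.3, 0.2, -1.2]
opening: 0.149
jarframe tcp-C mm [  0.4   0.6 -12.9] bar deg 36.6 tilt 0.1 F_jar [-0.4  0.2 -1.2] M [0.   0.34 0.04] op 0.149 q6 -1.6 t 6.95
(array([-0.00178404, -0.00481423, -0.01954422]), array([-0.00195336, -0.00272319, -0.01434363]))
```

```bash
python3 -m handwheel '[{"travel":[0,0,-0.05],"dr":[0,0,0]},{"travel":[0,0,-0.05],"dr":[0,0,0]}]'; python3 -c "from h import *;st()"; python3 -m handwheel '[{"travel":[0,0,-0.08],"dr":[0,0,0]},{"travel":[0,0,-0.12],"dr":[0,0,0]},{"travel":[0,0,-0.15],"dr":[0,0,0]},{"travel":[0,0,-0.15],"dr":[0,0,0]},{"travel":[0,0,-0.1],"dr":[0,0,0]},{"travel":[0,0,0],"dr":[0,0,0]},{"travel":[0,0,0],"dr":[0,0,0]}]'; python3 - <<'E'
from h import *
st()
cv2.imwrite("pics/s3.png",cv2.resize(viewer.camera("scene")[60:300,80:400,::-1],(640,480)))
# tool placing orientation
a=np.array([.5380,.1986]);b=np.array([.5138,.3374]);m=(a+b)/2;u=(b-a)/np.linalg.norm(b-a)
x=np.r_[u,0];z=np.array([0,0,-1.]);R=np.c_[x,np.cross(z,x),z]
print(m,delta(np.r_[m,.3],R))
R[:,:2]*=-1;print(delta(np.r_[m,.3],R))
print(ctrl.get_obs()["q"])
E
```

```text
time_s: 7.12
eef_pos: [0.4578, -0.2328, 0.2139]
eef_rot: [0.239, 0.512, 0.82, 0.095]
wrist_force: [-0.6, -0.6, -0.9]
opening: 0.15
jarframe tcp-C mm [-0.8  1.3  1.8] bar deg 36.5 tilt 0.27 F_jar [-0.9 -0.7 -0.6] M [ 0.03  0.37 -0.02] op 0.15 q6 -1.6 t 7.1167
time_s: 7.7
eef_pos: [0.4095, -0.2232, 0.2965]
eef_rot: [0.238, 0.512, 0.82, 0.094]
wrist_force: [-0.2, -0.5, -3.2]
opening: 0.152
jarframe tcp-C mm [-2.1  1.9 98. ] bar deg 36.5 tilt 0.36 F_jar [-1.7 -0.5 -2.7] M [-0.02  0.36  0.01] op 0.152 q6 -1.59 t 7.7
[0.5259 0.268 ] (array([2.60948249, 2.12393027, 0.06629517]), array([0.87333671, 0.46959441, 0.52589347]))
(array([2.60948249, 2.12393027, 0.06629517]), array([-0.67026014,  1.24652845, -5.29412229]))
[-1.02996069 -0.4946322   2.14380179  0.41622854  1.16634229 -1.58650563]
```

View pics/s3.png

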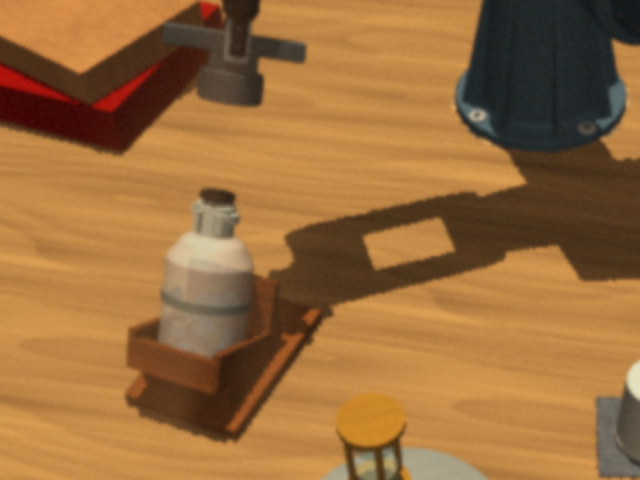

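The cap is off and held level in the jaws at (232,50) in the crop, the jar is standing with an open mouth at (217,195), and the hourglass is unmoved. Next I'll level the tool.

```bash
python3 -m handwheel '[{"travel":[0,0,0],"dr":[0.145,0.078,0.088]},{"travel":[0,0,0],"dr":[0.145,0.078,0.088]},{"travel":[0,0,0],"dr":[0.145,0.078,0.088]},{"travel":[0,0,0],"dr":[0.145,0.078,0.088]},{"travel":[0,0,0],"dr":[0.145,0.078,0.088]},{"travel":[0,0,0],"dr":[0.145,0.078,0.088]},{"travel":[0,0,0],"dr":[0,0,0]},{"travel":[0,0,0],"dr":[0,0,0]}]'; cat >> h.py <<'E'
a=np.array([.5380,.1986]);b=np.array([.5138,.3374]);m=(a+b)/2;u=(b-a)/np.linalg.norm(b-a)
x_=np.r_[u,0];z_=np.array([0,0,-1.]);RP=np.c_[x_,np.cross(z_,x_),z_]
E
python3 - <<'E'
from h import *
print(delta(np.r_[m,.25],RP),ctrl.get_obs()["q"])
E
```

```text
time_s: 8.42
eef_pos: [0.4099, -0.2204, 0.2842]
eef_rot: [-0.016, 0.648, 0.761, -0.005]
wrist_force: [0.0, -0.3, -1.9]
opening: 0.151
(array([3.08743923, 1.2878894 , 0.24852932]), array([-0.05201414, -0.03457441, -0.02460268])) [-0.74196847 -0.09016414  1.78170406 -0.01037346  1.48108523 -0.90061214]
```

```bash
python3 -m handwheel '[{"travel":[0.1,0.04,0],"dr":[-0.025,-0.017,-0.012]},{"travel":[0.18,0.075,0],"dr":[-0.025,-0.017,-0.012]},{"travel":[0.18,0.075,0],"dr":[0,0,0]},{"travel":[0.18,0.075,0],"dr":[0,0,0]},{"travel":[0.18,0.075,0],"dr":[0,0,0]},{"travel":[0.18,0.075,0],"dr":[0,0,0]},{"travel":[0.18,0.075,0],"dr":[0,0,0]},{"travel":[0.18,0.075,0],"dr":[0,0,0]},{"travel":[0.18,0.075,0],"dr":[0,0,0]},{"travel":[0.18,0.075,0],"dr":[0,0,0]},{"travel":[0.18,0.075,0],"dr":[0,0,0]},{"travel":[0.18,0.075,0],"dr":[0,0,0]},{"travel":[0.18,0.075,0],"dr":[0,0,0]},{"travel":[0.18,0.075,0],"dr":[0,0,0]},{"travel":[0.18,0.075,0],"dr":[0,0,0]},{"travel":[0.15,0.075,0],"dr":[0,0,0]},{"travel":[0.1,0.04,0],"dr":[0,0,0]},{"travel":[0,0,0],"dr":[0,0,0]},{"travel":[0,0,0],"dr":[0,0,0]}]'
python3 - <<'E'
from h import *
print(delta(np.r_[m,.20],RP),ctrl.get_obs()["q"])
E
```

```text
time_s: 10.0
eef_pos: [0.5027, 0.2587, 0.2745]
eef_rot: [0.004, 0.635, 0.772, 0.017]
wrist_force: [-0.6, -0.7, -1.7]
opening: 0.147
(array([0.0230719 , 0.14836031, 0.50223193]), array([ 0.05885878, -0.03066786,  0.0416126 ])) [0.25745712 0.10095926 1.60914857 0.01393818 1.39957929 0.06089445]
```

```bash
python3 -m handwheel '[{"travel":[0.01,0.075,0.1],"dr":[0.029,-0.015,0.021]},{"travel":[0.01,0.07,0.1],"dr":[0.029,-0.015,0.021]},{"travel":[0,0,0.1],"dr":[0,0,0]},{"travel":[0,0,0.1],"dr":[0,0,0]},{"travel":[0,0,0.1],"dr":[0,0,0]},{"travel":[0,0,0.1],"dr":[0,0,0]},{"travel":[0,0,0.1],"dr":[0,0,0]},{"travel":[0,0,0],"dr":[0,0,0]},{"travel":[0,0,0],"dr":[0,0,0]}]'
python3 - <<'E'
from h import *
print(delta(np.r_[m,.14],RP))
cv2.imwrite("pics/w4.png",viewer.camera("wrist")[:,:,::-1])
o=ctrl.get_obs();q=o["eef_rot"];M=Ro.from_quat(np.r_[q[1:],q[0]]).as_matrix();H=o["eef_pos"]-.0165*M[:,2]
for s in(-.064,.064):print("bar end",proj("wrist",H+s*M[:,0]-.009*M[:,2]).round(1))
for c in(a,b):
  print("cup",proj("wrist",np.r_[c,.084]).round(1),"u-ends",[proj("wrist",np.r_[c+k*.031*u,.084]).round(1).tolist() for k in(-1,1)])
E
```

```text
time_s: 10.75
eef_pos: [0.523, 0.2564, 0.1663]
eef_rot: [0.001, 0.645, 0.764, 0.004]
wrist_force: [-0.2, 0.5, -1.0]
opening: 0.152
(array([0.0724358 , 0.03086387, 0.17592778]), array([ 0.01260801, -0.00652468, -0.00590633]))
bar end [319.1 469.2]
bar end [318.7 152.2]
cup [325.  327.6] u-ends [[325.0, 366.0], [325.0, 286.6]]
cup [325.1 115.7] u-ends [[325.0, 168.4], [325.1, 58.6]]
```

View pics/w4.png

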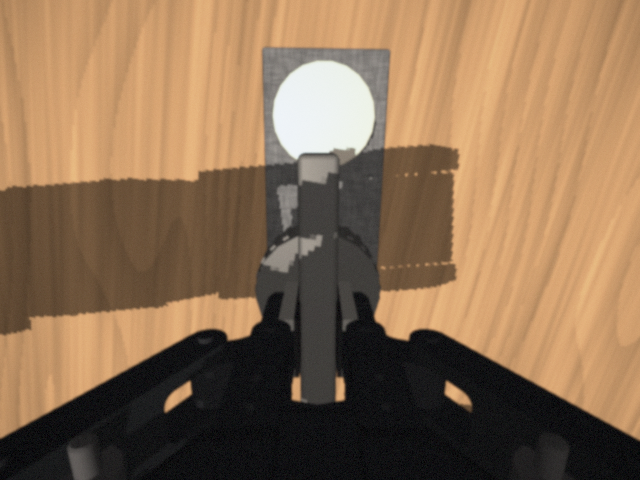

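The wrist view puts the bar end at (318,153), about where predicted (152). Cup b's top is centred near (324,112), within 2 mm of my estimate. I'll align over the gap and descend.

```bash
python3 -m handwheel '[{"travel":[0.04,0.016,0],"dr":[0.012,-0.006,-0.006]},{"travel":[0.038,0.015,0.04],"dr":[0,0,0]},{"travel":[0,0,0.06],"dr":[0,0,0]},{"travel":[0,0,0.06],"dr":[0,0,0]},{"travel":[0,0,0],"dr":[0,0,0]},{"travel":[0,0,0],"dr":[0,0,0]}]'
python3 - <<'E'
from h import *
print(delta(np.r_[m+.001*u,.10],RP))
E
```

```text
time_s: 11.3
eef_pos: [0.5282, 0.2702, 0.1444]
eef_rot: [0.002, 0.643, 0.766, 0.003]
wrist_force: [0.8, 0.4, -2.2]
opening: 0.154
(array([-0.00558808, -0.01951885,  0.29588049]), array([ 0.01349141, -0.00199695,  0.00088226]))
```

```bash
python3 -m handwheel '[{"travel":[-0.004,-0.015,0],"dr":[0.013,-0.002,0]},{"travel":[0,0,0.07],"dr":[0,0,0]},{"travel":[0,0,0.07],"dr":[0,0,0]},{"travel":[0,0,0.07],"dr":[0,0,0]},{"travel":[0,0,0.06],"dr":[0,0,0]},{"travel":[0,0,0],"dr":[0,0,0]},{"travel":[0,0,0],"dr":[0,0,0]}]'
python3 - <<'E'
from h import *
print(delta(np.r_[m+.001*u,.08],RP))
cv2.imwrite("pics/s5.png",cv2.resize(viewer.camera("scene")[190:320,350:530,::-1],(720,520),interpolation=cv2.INTER_CUBIC))
E
```

```text
time_s: 11.88
eef_pos: [0.5249, 0.2688, 0.0983]
eef_rot: [-0.001, 0.643, 0.766, -0.001]
wrist_force: [-0.3, 0.1, -1.8]
opening: 0.151
(array([0.00048281, 0.00568739, 0.12230076]), array([-0.00482769,  0.00079558,  0.0011442 ]))
```

View pics/s5.png

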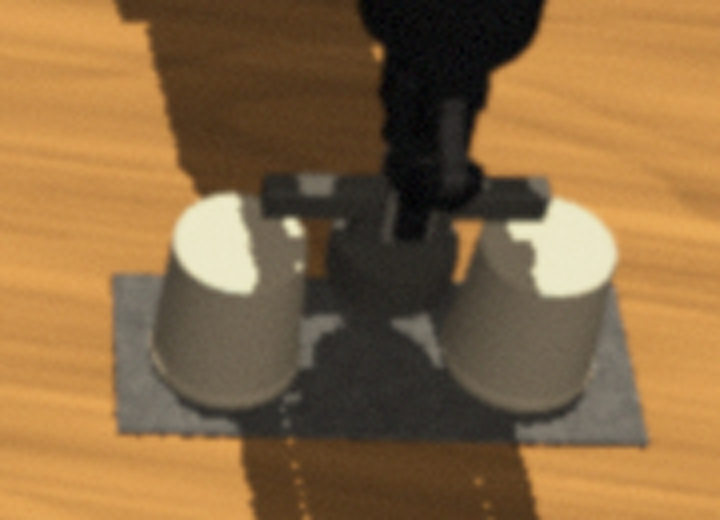

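The cap is in the gap at (392,245), with the bar ends over both cups at (265,195) and (548,200), level and centred. I'll lower it slowly until the bar touches.

```bash
python3 -m handwheel '[{"travel":[0,0.005,0.04],"dr":[-0.004,0,0]},{"travel":[0,0,0.04],"dr":[0,0,0]},{"travel":[0,0,0.02],"dr":[0,0,0]},{"travel":[0,0,0],"dr":[0,0,0]}]'; python3 -m handwheel '[{"travel":[0,0,0.01],"dr":[0,0,0]},{"travel":[0,0,0],"dr":[0,0,0]}]'
```

```text
time_s: 12.27
eef_pos: [0.5264, 0.2691, 0.0828]
eef_rot: [0.001, 0.643, 0.766, 0.0]
wrist_force: [-0.8, -0.1, -2.7]
opening: 0.154
time_s: 12.43
eef_pos: [0.5265, 0.2691, 0.0811]
eef_rot: [0.001, 0.643, 0.766, 0.0]
wrist_force: [-0.6, -0.4, -2.2]
opening: 0.149
```

```bash
python3 -m handwheel '[{"travel":[0,0,0.01],"dr":[0,0,0]},{"travel":[0,0,0],"dr":[0,0,0]}]'; python3 -m handwheel '[{"travel":[0,0,0.01],"dr":[0,0,0]},{"travel":[0,0,0],"dr":[0,0,0]}]';python3 -m handwheel '[{"travel":[0,0,0.007],"dr":[0,0,0]},{"travel":[0,0,0],"dr":[0,0,0]}]'
```

```text
time_s: 12.6
eef_pos: [0.5267, 0.2692, 0.0799]
eef_rot: [0.001, 0.643, 0.766, 0.001]
wrist_force: [-0.0, 0.4, -1.3]
opening: 0.153
time_s: 12.77
eef_pos: [0.527, 0.2693, 0.0786]
eef_rot: [0.001, 0.643, 0.766, 0.001]
wrist_force: [-0.4, -0.6, -2.5]
opening: 0.153
time_s: 12.93
eef_pos: [0.5272, 0.2694, 0.0776]
eef_rot: [0.001, 0.643, 0.766, 0.001]
wrist_force: [0.2, 0.9, -1.9]
opening: 0.152
```

```bash
python3 -m handwheel '[{"travel":[0,0,0.008],"dr":[0,0,0]},{"travel":[0,0,0],"dr":[0,0,0]}]'; python3 -m handwheel '[{"travel":[0,0,0.008],"dr":[0,0,0]}]';python3 -m handwheel '[{"travel":[0,0,0.006],"dr":[0,0,0]}]'
```

```text
time_s: 13.1
eef_pos: [0.5276, 0.2695, 0.0776]
eef_rot: [0.001, 0.643, 0.766, 0.002]
wrist_force: [0.5, -0.3, -0.7]
opening: 0.153
time_s: 13.18
eef_pos: [0.528, 0.2695, 0.0771]
eef_rot: [0.002, 0.643, 0.766, 0.002]
wrist_force: [-4.7, -2.1, 13.0]
opening: 0.15
time_s: 13.27
eef_pos: [0.5281, 0.2695, 0.0771]
eef_rot: [0.002, 0.643, 0.766, 0.002]
wrist_force: [-4.9, -2.4, 9.1]
opening: 0.152
```

```bash
python3 -m handwheel '[{"travel":[0,0,-0.002],"dr":[0,0,0]},{"travel":[0,0,0],"dr":[0,0,0]}]'; python3 -m handwheel '[{"travel":[0,0,0],"dr":[0,0,0]},{"travel":[0,0,0],"dr":[0,0,0]},{"travel":[0,0,0],"dr":[0,0,0]},{"travel":[0,0,0],"dr":[0,0,0]},{"travel":[0,0,0],"dr":[0,0,0]},{"travel":[0,0,0],"dr":[0,0,0]},{"travel":[0,0,0],"dr":[0,0,0]},{"travel":[0,0,0],"dr":[0,0,0]},{"travel":[0,0,0],"dr":[0,0,0]},{"travel":[0,0,0],"dr":[0,0,0]}]' 1
python3 - <<'E'
from h import *
cv2.imwrite("pics/w6.png",viewer.camera("wrist")[:,:,::-1])
E
```

```text
time_s: 13.43
eef_pos: [0.5283, 0.2696, 0.0778]
eef_rot: [0.002, 0.643, 0.766, 0.002]
wrist_force: [0.8, -0.0, -1.9]
opening: 0.153
time_s: 14.27
eef_pos: [0.5288, 0.2697, 0.0775]
eef_rot: [0.002, 0.643, 0.766, 0.003]
wrist_force: [-0.1, 0.1, -0.9]
opening: 1.004
```

View pics/w6.png

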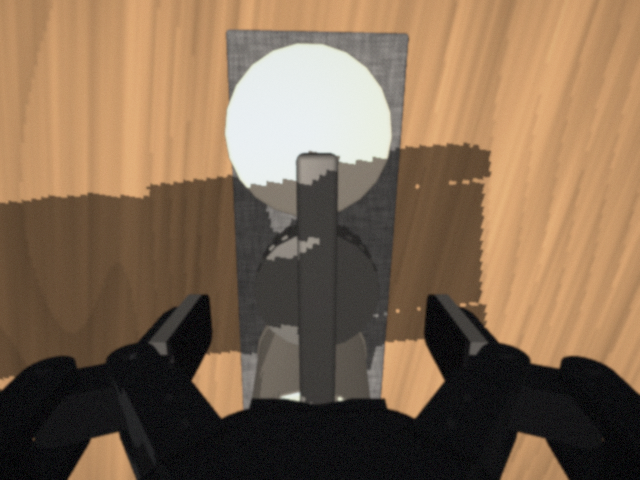

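The jaws are clear on both sides, at x≈210 and x≈427. The bar rests from cup b at (317,155) across to cup a at the bottom of the picture, and the disc hangs in the gap at (317,285). I'll retreat straight up.

```bash
python3 -m handwheel '[{"travel":[0,0,-0.05],"dr":[0,0,0]},{"travel":[0,0,-0.08],"dr":[0,0,0]},{"travel":[0,0,-0.12],"dr":[0,0,0]},{"travel":[0,0,-0.15],"dr":[0,0,0]},{"travel":[0,0,-0.2],"dr":[0,0,0]},{"travel":[0,0,-0.2],"dr":[0,0,0]},{"travel":[0,0,-0.2],"dr":[0,0,0]},{"travel":[0,0,-0.2],"dr":[0,0,0]},{"travel":[0,0,0],"dr":[0,0,0]},{"travel":[0,0,0],"dr":[0,0,0]}]'
python3 - <<'E'
from h import *
s=viewer.camera("scene")[:,:,::-1].copy();cv2.imwrite("pics/s7.png",s)
cv2.imwrite("pics/s7z.png",np.hstack([cv2.resize(s[210:310,360:520],(400,250),interpolation=cv2.INTER_CUBIC),cv2.resize(s[240:390,210:350],(233,250))]))
h=cv2.cvtColor(s,cv2.COLOR_BGR2HSV);o=cv2.cvtColor(cv2.imread("pics/scene0.png"),cv2.COLOR_BGR2HSV)
for n,i in(("before",o),("after",h)):
    g=((abs(i[...,0].astype(int)-88)<8)&(i[...,1]>120)).astype(np.uint8);g[:,:210]=0;g[:,350:]=0;g[:240]=0
    print(n,"die",cv2.moments(g)["m10"]/cv2.moments(g)["m00"],cv2.moments(g)["m01"]/cv2.moments(g)["m00"])
print("turntable diff",np.abs(s[250:385,220:340].astype(int)-cv2.imread("pics/scene0.png")[250:385,220:340]).mean())
E
```

```text
time_s: 15.15
eef_pos: [0.5266, 0.2693, 0.2747]
eef_rot: [0.003, 0.643, 0.766, 0.004]
wrist_force: [-0.5, -0.3, -1.0]
opening: 0.999
before die 309.6653225806452 317.40524193548384
after die 309.66262626262625 317.4020202020202
turntable diff 7.802037037037037
```

View pics/s7z.png

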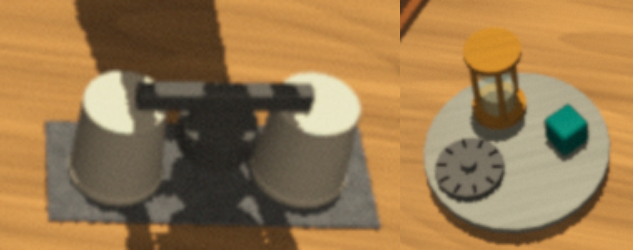

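The cap hangs level across both cups, with the bar from (138,95) to (312,97) and the disc free in the gap. The turntable items are unchanged, so I'm handing in.

```bash
python3 -c "from bench import ctrl; print(ctrl.hand_in())"
```

```text
the job is handed in; nothing more can be done
None
```

I took the cap off the jar, hung it by its T-handle across the two dice cups, let go, and handed the job in at about 15 s.

**Unlocking:** I pressed the cap in along the jar's axis and kept about 12–15 N on it through a turn of about 69° anticlockwise. It then came straight off.

**Last checks:**
- **Cap:** the final picture shows the bar level, one end on each cup, with the round cap hanging free in the gap.
- **Gripper:** it is open and about 20 cm above the cups. The wrist reads only a residual force of about 1 N.
- **Turntable:** the die's image position is unchanged to within 0.01 px. The hourglass and tracker look unmoved. The raw pixel difference over the turntable (7.8 grey levels on average) was not zero; I put this down to image noise and the arm's shadow and did not check further.
- **Cups:** they look undisturbed in the final picture, but I did not measure their positions again after the release.

**Force peaks:** while finding the right depth, the cap bottomed briefly and the wrist read about 60 N, under the 120 N limit. The gripped bar touched down on the cups at about 13 N.

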